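Put the doming punches back in their graded stand

ROBOT

A 6-joint arm with a two-finger parallel gripper is mounted at the origin on a cart in front of the work surface, level with it; the furniture and walls round the work are solid. World frame = base frame: x ahead of the robot, y to its left, z up, the work surface at z = 0. Lengths are in m, angles in rad, forces in N, time in s.
With the tool pointing down it reaches from about 0.35 to 0.975 m from the base axis. Payload 4.9 kg.
Tool frame: the origin (TCP) lies at the very end of the fingers, on their centre line; the grasp point (between the pads) lies ctrl.grip_point_offset behind it (ctrl.grip_point_offset is the distance from the TCP to the grasp point, in m); z points along the fingers, y is the line along which they close (so a half turn about z gives the same grasp; the last joint's range is limited). The gripper opens to 85 mm and grips with 20 to 120 N. Pads are 22 mm wide; open, the fingers measure 114 mm over their backs; the gripper's body (76 mm by 85 mm) begins 54 mm behind the grasp point. The pads swing forward as they close: fully open they stand 13 mm farther back than shut.
Start: joints at [-1.27, 0.053, 1.613, -0, 1.476, -0.119], TCP at [0.255, -0.571, 0.231] pointing down, gripper open.
Joint ranges: [-3.01, 3.01], [-1.01, 2.22], [0.06, 2.58], [-1.02, 4.17], [0.09, 2.62], [-3.14, 3.14]. Speed limits (rad/s): [2.57, 2.57, 3.14, 3.14, 3.14, 3.14].

INTERFACE

Orientations are given as a rotation vector (axis times angle).
In Python, from station import ctrl gives the robot as it stands. The module is installed in compiled form; this text tells all that it offers.
- The arm moves only by the tool drive_tool, never from a script. Its argument "steps" is a list of rows, each an object with "translation": the shift along the tool's x, y, z normalised to -1 to 1, where 1 is 4 cm, a list of three; "angular": the turn, a rotation vector about the tool's x, y, z normalised to -1 to 1, where 1 is 8 degrees, a list of three; "gripper": the opening, from 0 (shut) to 1 (fully open). In form: [{"translation": [dx, dy, dz], "angular": [wx, wy, wz], "gripper": gripper}, ...]. A call has 1 to 8 rows; each row shifts and turns the commanded pose from where the row before left it, along the tool's axes as they then stand; what a row does not reach is not made up. A row lasts 1/8 s, in which the tool goes at most 62.5 mm and 10.7 degrees, less where a joint would pass 70% of its speed; a pose out of reach is approached as far as the arm can. A call with a number of a shift or a turn outside -1 to 1 is refused whole. A call with a gripper value outside its range is refused whole. The fingers move at their own pace and stop on an object; "force" is the grip in N (left out, the last holds). Time passes only in rows, so rows that do not move let the fingers close. It gives the time, the measured TCP pose, the force, the opening and the grip force at its end, in the units of the state.
- ctrl.get_obs(): the state, without advancing time (a new reading comes with each control period).
- ctrl.get_image(name): name is "scene" or "top"; returns a dict with "color" (400x640x3 uint8, red, green, blue), "depth" (400x640 float32, m along the optical axis (not along the pixel's ray), 0 where there is no reading), "fx", "fy", "cx", "cy" (pixels), "k1" (the pictures are not rectified: a ray, as slopes to the right and down, at radius r is drawn at 1 + k1 r^2 times it, then the intrinsics apply), "R" (3x3) and "t" (3): a world point X has camera coordinates R X + t. Camera axes: x right, y down, z forward; pixel columns grow to the right and rows downward; lengths in m; the calibration is good to about 2 mm. A picture is of the moment at which its call begins.
- ctrl.finish_job(): hands the job in; it is judged then, once.
The state is a dict: "t": time; "q": joint angles; "dq": joint speeds; "effort": joint torques, N m; "tool_pos": TCP position; "tool_rot": TCP orientation; "contact_force": force on the tool from outside, world axes, zero at the start; "wrist_torque": the same for the moment, N m; "opening": finger opening in m; "grip_force": force on a finger pad.
Only numpy, scipy, OpenCV 4.12 (cv2) and the standard library are available. Lean on these libraries where they do the work, as an engineer would, in place of code of your own. Each camera call takes 0.05 s, during which the arm holds its last target. There are 200 camera calls.

TASK

The doming is finished: put the four steel doming punches back in the dark walnut stand in order of size, smallest punch in the smallest well up to the largest in the largest, each upright on the felt with its dome up and let go. Lower them in rather than dropping them, and leave the white bottle and the clear plastic cup standing where they are.

Things in the scene. Friction and masses are not known exactly. Their poses are not given: they have to be found in the camera images.
- dome_punch1: the smallest doming punch: polished steel upright cylinder 14 mm in diameter, straight-sided for 50 mm, then a hemispherical domed top, 57 mm high in all, two dark rings near its foot, about 60 g. Stands loose on the table on its flat foot. Origin at the centre of the foot, z up along its axis.
- dome_punch2: the second smallest doming punch: polished steel upright cylinder 24 mm in diameter, straight-sided for 50 mm, then a hemispherical domed top, 62 mm high in all, two dark rings near its foot, about 200 g. Stands loose on the table on its flat foot. Origin at the centre of the foot, z up along its axis.
- dome_punch3: the second largest doming punch: polished steel upright cylinder 34 mm in diameter, straight-sided for 50 mm, then a hemispherical domed top, 67 mm high in all, two dark rings near its foot, about 410 g. Stands loose on the table on its flat foot. Origin at the centre of the foot, z up along its axis.
- dome_punch4: the largest doming punch: polished steel upright cylinder 44 mm in diameter, straight-sided for 50 mm, then a hemispherical domed top, 72 mm high in all, two dark rings near its foot, about 760 g. Stands loose on the table on its flat foot. Origin at the centre of the foot, z up along its axis.
- well1: grey felt pad in the smallest well of the dark walnut stand: well 22 mm in diameter, mouth flared to 30 mm, 16 mm deep. Origin at the felt's centre, 12 mm above the table, z up, x along the row towards the larger wells. The stand is one fixed block, 208 x 76 x 28 mm high, its four wells in a row from small to large; it may be turned any way round.
- well2: grey felt pad in the second smallest well of the dark walnut stand: well 32 mm in diameter, mouth flared to 40 mm, 16 mm deep. Origin at the felt's centre, 12 mm above the table, z up, x along the row towards the larger wells. 38 mm from the smallest well, centre to centre.
- well3: grey felt pad in the second largest well of the dark walnut stand: well 42 mm in diameter, mouth flared to 50 mm, 16 mm deep. Origin at the felt's centre, 12 mm above the table, z up, x along the row towards the larger wells. 48 mm from the well before it, centre to centre.
- well4: grey felt pad in the largest well of the dark walnut stand: well 52 mm in diameter, mouth flared to 60 mm, 16 mm deep. Origin at the felt's centre, 12 mm above the table, z up, x along the row towards the larger wells. 58 mm from the well before it, centre to centre.
- bottle: bystander: small white bottle with an orange cap, 30 x 43 mm, 104 mm high, standing loose on the table at the left of the work. Origin at the centre of its foot, z up.
- cup_d: bystander: clear plastic cup, 93 mm across the rim, 90 mm high, with letter punches in it, standing loose behind the work, about straight ahead of the robot. Origin at the centre of its foot, z up.
Mind the look-alikes: they are no part of the job. Leave any purple look-alike of the dome_punch4 alone.

How it is judged:
At the end, for the whole second after the job is handed in: Every punch stands in the well of its own rank in size: foot centre within 8 mm (level) of the felt's centre and within 4 mm of its height, dome up within 0.1 rad of vertical, at rest (under 0.02 m/s) and released by the fingers (horizontal distance between dome_punch1 and well1 below 0.008 m and z of dome_punch1 in the frame of well1 between -0.004 and 0.004 m and angle between each of dome_punch1, dome_punch2, dome_punch3, dome_punch4's own z axis and vertical below 0.1 rad and linear speed of each of dome_punch1, dome_punch2, dome_punch3, dome_punch4 below 0.02 m/s and contact force between the fingers and dome_punch1 below 0.05 N and horizontal distance between dome_punch2 and well2 below 0.008 m and z of dome_punch2 in the frame of well2 between -0.004 and 0.004 m and contact force between the fingers and dome_punch2 below 0.05 N and horizontal distance between dome_punch3 and well3 below 0.008 m and z of dome_punch3 in the frame of well3 between -0.004 and 0.004 m and contact force between the fingers and dome_punch3 below 0.05 N and horizontal distance between dome_punch4 and well4 below 0.008 m and z of dome_punch4 in the frame of well4 between -0.004 and 0.004 m and contact force between the fingers and dome_punch4 below 0.05 N); the robot touches nothing.
It fails at once if a punch is dropped (moves faster than 0.6 m/s while out of the fingers) ((linear speed of dome_punch1 above 0.6 m/s and contact force between the fingers and dome_punch1 below 0.05 N) or (linear speed of dome_punch2 above 0.6 m/s and contact force between the fingers and dome_punch2 below 0.05 N) or (linear speed of dome_punch3 above 0.6 m/s and contact force between the fingers and dome_punch3 below 0.05 N) or (linear speed of dome_punch4 above 0.6 m/s and contact force between the fingers and dome_punch4 below 0.05 N)).
It fails at once if the bottle or the clear cup is knocked over or pushed more than 30 mm (distance of any of bottle, cup_d from where it was at the start of the episode above 0.03 m or angle between any of bottle, cup_d's own z axis and vertical above 0.35 rad).
It also fails if it takes over 106 s, if anything falls off the work surface, if the arm or the gripper's body presses on something with over 40 N, if the wrist force passes 120 N, or if a joint passes its speed limit or range.

## Working session

There is one attempt and no reset: what is moved stays moved. The work goes in short steps, Python scripts to look and compute and a tool call to move; the robot and the scene stay as the last step left them, time stands still between calls to the robot, and variables do not carry over. Pictures are saved under pics/ and viewed, at most 14 in all, crops included, and the job is handed in when it is done.

Besides the shell and the picture viewer there is one more tool, called after ">>>" in YAML: its name, and indented under it one key for each argument. drive_tool: Moves the arm, as the interface text tells. Its arguments: {"type":"object","properties":{"steps":{"type":"array"},"force":{"type":"number"}},"required":["steps"]}

```bash
mkdir -p pics; cat > h.py <<'E'
import numpy as np, cv2, pickle
from station import ctrl
def grab(n):
    im=ctrl.get_image(n); pickle.dump(im,open(f'{n}.pkl','wb')); return im
def load(n): return pickle.load(open(f'{n}.pkl','rb'))
def ray(im,u,v):
    x=(u-im['cx'])/im['fx'];y=(v-im['cy'])/im['fy']
    d=cv2.undistortPoints(np.array([[[u,v]]],float),np.array([[im['fx'],0,im['cx']],[0,im['fy'],im['cy']],[0,0,1]]),np.array([im['k1'],0,0,0.]))[0,0]
    R=np.array(im['R']);t=np.array(im['t'])
    return -R.T@t, R.T@np.array([d[0],d[1],1])
def plane(im,u,v,z):
    c,d=ray(im,u,v); return c+d*(z-c[2])/d[2]
def proj(im,X):
    p=np.array(im['R'])@X+np.array(im['t']);x,y=p[:2]/p[2];k=1+im['k1']*(x*x+y*y)
    return np.array([im['fx']*x*k+im['cx'],im['fy']*y*k+im['cy']])
def cloud(im):
    v,u=np.mgrid[:400,:640].astype(float)
    K=np.array([[im['fx'],0,im['cx']],[0,im['fy'],im['cy']],[0,0,1]])
    d=cv2.undistortPoints(np.stack([u.ravel(),v.ravel()],1)[:,None],K,np.array([im['k1'],0,0,0.]))[:,0]
    z=im['depth'].ravel()
    P=np.c_[d*z[:,None],z]
    return ((P-np.array(im['t']))@np.array(im['R'])).reshape(400,640,3)
E
python3 - <<'E'
from h import *
for n in('scene','top'):
    im=grab(n); cv2.imwrite(f'pics/{n}0.png',im['color'][:,:,::-1]); print(n,im['fx'],im['cx'],im['cy'],im['k1'],-np.array(im['R']).T@im['t'],np.array(im['R'])[2])
o=ctrl.get_obs();print({k:np.round(v,3) for k,v in o.items()},ctrl.grip_point_offset)
E
```

```text
scene 415.7553855967015 316.72245552048633 193.77258246218025 0.02971693072937277 [-0.09159722  0.87685683  0.48637811] [ 0.55077094 -0.73684376 -0.39206204]
top 387.6092349074907 318.35391916225655 198.48686393216616 0.027196448936757208 [0.31311978 0.05178455 1.16305812] [ 0.1962681   0.00409968 -0.9805417 ]
{'t': np.float64(0.1), 'q': array([-1.27 ,  0.053,  1.614, -0.   ,  1.476, -0.119]), 'dq': array([ 0.001, -0.001, -0.005,  0.   ,  0.001,  0.   ]), 'effort': array([ 0.0000e+00, -3.9490e+01, -3.7136e+01, -0.0000e+00,  4.0000e-03,
       -0.0000e+00]), 'tool_pos': array([ 0.255, -0.57 ,  0.23 ]), 'tool_rot': array([-3.071, -0.654,  0.   ]), 'contact_force': array([-0.1  ,  0.351,  0.181]), 'wrist_torque': array([ 0.006, -0.004, -0.047]), 'grip_force': np.float64(0.0), 'opening': np.float64(0.086)} 0.0187
```

View pics/scene0.png

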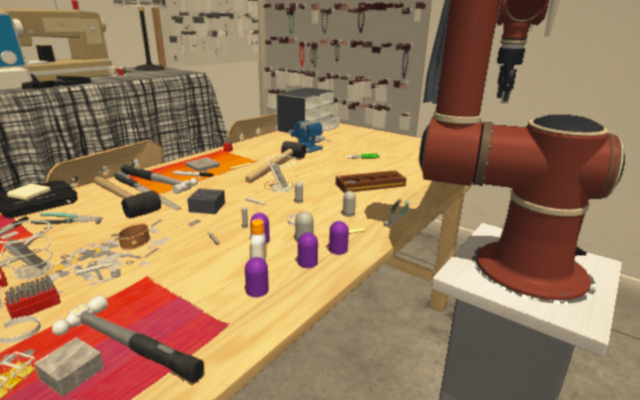

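View pics/top0.png

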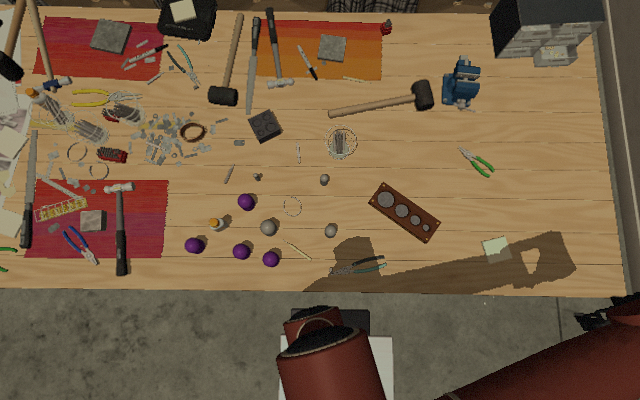

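Scene view: grey punches at about (245,217), (299,193), (304,227), (349,203) and the purple look-alikes; stand at (371,181). Top view: grey punches at (257,177), (324,180), (331,230), (268,227), stand at (404,212) with its largest well towards the upper left, bottle at (215,223), clear cup at (342,143).

```bash
python3 - <<'E'
from h import *
from scipy.optimize import least_squares
T,S=load('top'),load('scene')
ct,cs=cloud(T),cloud(S)
print('table z', np.median(ct[185:195,300:320,2]), np.median(cs[240:250,340:350,2]))
P={'1':(257,177,7),'2':(324,180,12),'3':(331,230,17),'4':(268,227,22)}
for k,(u,v,r) in P.items():
    r/=1000; g=plane(T,u,v,.05); 
    for nm,clouds in(('top',[ct]),('scene',[cs]),('both',[ct,cs])):
        p=np.concatenate([c.reshape(-1,3) for c in clouds]); q=p[(np.hypot(*(p[:,:2]-g[:2]).T)<r+.015)&(p[:,2]>.008)&(p[:,2]<.09)]
        def f(c): return np.sqrt((q[:,0]-c[0])**2+(q[:,1]-c[1])**2+np.maximum(q[:,2]-.05,0)**2)-r
        s=least_squares(f,g[:2],loss='soft_l1',f_scale=.002)
        print(k,nm,len(q),'zmax',q[:,2].max().round(4) if len(q) else 0,s.x.round(4),'rms',np.sqrt(np.mean(f(s.x)**2)).round(4),'top px',proj(T,np.r_[s.x,.03]).round(1),'scene px',proj(S,np.r_[s.x,.03]).round(1))
# felts
hsv=cv2.cvtColor(T['color'],cv2.COLOR_RGB2HSV)
x0,y0=362,177
c=T['color'][y0:y0+70,x0:x0+85][:,:,::-1]
d=S['color'][160:250,225:420][:,:,::-1]
a=cv2.resize(c,None,fx=6,fy=6,interpolation=cv2.INTER_CUBIC)
cv2.imwrite('pics/stand.png',a)
b=cv2.resize(d,None,fx=4,fy=4,interpolation=cv2.INTER_CUBIC); cv2.imwrite('pics/scrop.png',b)
m=((hsv[:,:,1]<70)&(hsv[:,:,2]>60)).astype(np.uint8); m[:y0]=0;m[y0+70:]=0;m[:,:x0]=0;m[:,x0+85:]=0
n,l,st,ce=cv2.connectedComponentsWithStats(m)
for i in range(1,n):
    if st[i,4]>8: print(st[i],ce[i].round(2),plane(T,*ce[i],.012).round(4))
# walnut block
w=(ct[:,:,2]>.018)&(ct[:,:,2]<.04)
w[:y0]=0;w[y0+70:]=0;w[:,:x0]=0;w[:,x0+85:]=0
q=ct[w]; print(len(q),q.mean(0), np.median(q[:,2]),cv2.minAreaRect((q[:,:2]*1000).astype(np.float32)))
for nm,px in(('bottle',(215,223)),('cup',(342,143))): print(nm,plane(T,*px,.09).round(3))
E
```

```text
table z -0.00027300684319600185 0.020160792430188732
1 top 36 zmax 0.0613 [0.6047 0.2449] rms 0.0012 top px [256.2 176.4] scene px [243.7 216. ]
1 scene 107 zmax 0.0564 [0.6047 0.2434] rms 0.0012 top px [256.7 176.5] scene px [244.2 215.8]
1 both 143 zmax 0.0613 [0.6048 0.2437] rms 0.0012 top px [256.6 176.4] scene px [244.1 215.9]
2 top 77 zmax 0.066 [0.5989 0.0413] rms 0.0013 top px [323.7 179.4] scene px [298.1 191.8]
2 scene 150 zmax 0.0629 [0.5987 0.0402] rms 0.0016 top px [324.1 179.4] scene px [298.4 191.7]
2 both 227 zmax 0.066 [0.5988 0.0406] rms 0.0015 top px [324.  179.4] scene px [298.2 191.8]
3 top 123 zmax 0.0734 [0.4434 0.0208] rms 0.0014 top px [330.  230.9] scene px [348.2 203.9]
3 scene 276 zmax 0.0678 [0.4432 0.0193] rms 0.0015 top px [330.5 231. ] scene px [348.6 203.7]
3 both 399 zmax 0.0734 [0.4433 0.0196] rms 0.0015 top px [330.4 231. ] scene px [348.5 203.7]
4 top 214 zmax 0.0755 [0.4508 0.2016] rms 0.0013 top px [268.5 227.5] scene px [303.3 227.9]
4 scene 393 zmax 0.0728 [0.4508 0.2004] rms 0.0012 top px [268.9 227.5] scene px [303.6 227.7]
4 both 607 zmax 0.0755 [0.4509 0.2007] rms 0.0013 top px [268.8 227.5] scene px [303.5 227.7]
[378 192  16  15 200] [385.37 198.98] [ 0.5452 -0.1461  0.012 ]
[395 204  13  13 124] [401.3  210.34] [ 0.5111 -0.1933  0.012 ]
[411 216   9   9  68] [414.96 219.75] [ 0.4832 -0.2332  0.012 ]
[423 225   6   6  29] [425.41 227.14] [ 0.4615 -0.2635  0.012 ]
1337 [ 0.49973211 -0.20561125  0.02740256] 0.027602337329063396 ((505.314208984375, -199.32550048828125), (207.91880798339844, 79.17713928222656), 55.1065673828125)
bottle [0.454 0.343 0.09 ]
cup [ 0.693 -0.01   0.09 ]
```

View pics/stand.png

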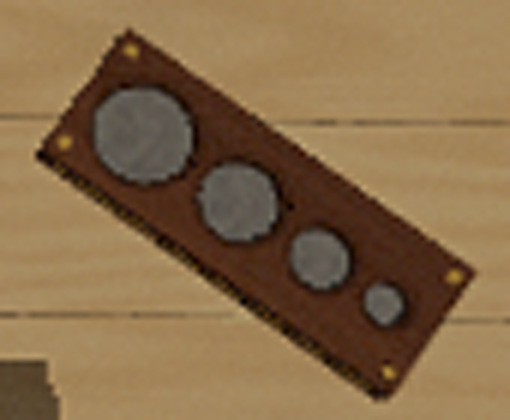

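View pics/scrop.png

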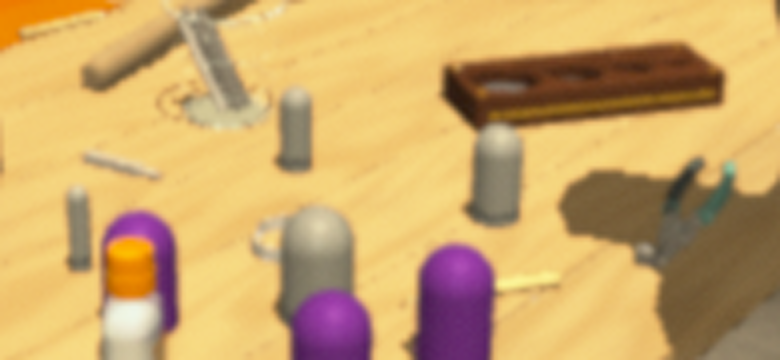

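All four heights, radii and well spacings match the given sizes. The four grey punches are 1 (257,177), 2 (324,180), 3 (331,230) and 4 (268,227). The purple ones at (246,202), (194,245), (241,252) and (271,259) are look-alikes. The crop shows the grey ones clearly. I'll grip across the row of wells, so tool x lies along the row at 54.5°.

```bash
cat > go.py <<'E'
import sys
from h import *
from scipy.spatial.transform import Rotation as Ro
o=ctrl.get_obs(); p=np.array(o['tool_pos']); R=Ro.from_rotvec(o['tool_rot'])
a=np.radians(54.5)
G=Ro.from_matrix(np.array([[np.cos(a),np.sin(a),0],[np.sin(a),-np.cos(a),0],[0,0,-1]]).astype(float))
print('t',o['t'],'p',p.round(4),'open',round(float(o['opening']),4),'grip',round(float(o['grip_force']),1),'F',np.round(o['contact_force'],1),'q',np.round(o['q'],2))
rv=(R.inv()*G).as_rotvec(); print('turn units',(np.degrees(rv)/8).round(3))
for s in sys.argv[1:]:
    X=np.array([float(v) for v in s.split(',')])
    print(s,'now-axes',(R.inv().apply(X-p)/.04).round(2),' row-axes',(G.inv().apply(X-p)/.04).round(2)); p=X
E
python3 go.py .4433,.0203,.13 .4433,.0203,.017
```

```text
t 0.1 p [ 0.2546 -0.5702  0.2302] open 0.0857 grip 0.0 F [-0.1  0.4  0.2] q [-1.27  0.05  1.61 -0.    1.48 -0.12]
turn units [-0.013 -0.005 -3.806]
.4433,.0203,.13 now-axes [ 10.33 -11.55   2.53]  row-axes [14.76 -4.73  2.5 ]
.4433,.0203,.017 now-axes [-0.    0.01  2.82]  row-axes [0.   0.   2.82]
```

>>> drive_tool:
  steps:
    - {"translation": [0,0,0],"angular": [0,0,-0.95],"gripper": 1}
    - {"translation": [0,0,0],"angular": [0,0,-0.95],"gripper": 1}
    - {"translation": [0,0,0],"angular": [0,0,-0.95],"gripper": 1}
    - {"translation": [0,0,0],"angular": [0,0,-0.95],"gripper": 1}
    - {"translation": [0.8,-0.26,0],"angular": [0,0,0],"gripper": 1}
    - {"translation": [0.8,-0.26,0],"angular": [0,0,0],"gripper": 1}
    - {"translation": [0.8,-0.26,0],"angular": [0,0,0],"gripper": 1}
    - {"translation": [0.8,-0.26,0],"angular": [0,0,0],"gripper": 1}
  force: 60

```text
t: 1.1
tool_pos: [0.2954, -0.4411, 0.2306]
tool_rot: [-2.793, -1.437, -0.0]
contact_force: [0.7, 1.0, 0.2]
opening: 0.0851
grip_force: 0.0
```

>>> drive_tool:
  steps:
    - {"translation": [0.8,-0.26,0.1],"angular": [0,0,0],"gripper": 1}
    - {"translation": [0.8,-0.26,0.1],"angular": [0,0,0],"gripper": 1}
    - {"translation": [0.8,-0.26,0.1],"angular": [0,0,0],"gripper": 1}
    - {"translation": [0.8,-0.26,0.1],"angular": [0,0,0],"gripper": 1}
    - {"translation": [0.8,-0.26,0.1],"angular": [0,0,0],"gripper": 1}
    - {"translation": [0.8,-0.26,0.1],"angular": [0,0,0],"gripper": 1}
    - {"translation": [0.8,-0.26,0.1],"angular": [0,0,0],"gripper": 1}
    - {"translation": [0.8,-0.26,0.1],"angular": [0,0,0],"gripper": 1}

```text
t: 2.1
tool_pos: [0.3764, -0.1845, 0.1987]
tool_rot: [-2.793, -1.437, 0.0]
contact_force: [0.5, -0.9, -0.6]
opening: 0.0851
grip_force: 0.0
```

```bash
python3 go.py .4433,.0203,.12 .4433,.0203,.017
```

```text
t 2.1 p [ 0.3764 -0.1845  0.1987] open 0.0851 grip 0.0 F [ 0.5 -0.9 -0.6] q [-0.63 -0.46  2.1   0.    1.49 -0.01]
turn units [-0.004 -0.    -0.008]
.4433,.0203,.12 now-axes [ 5.14 -1.61  1.97]  row-axes [ 5.14 -1.61  1.97]
.4433,.0203,.017 now-axes [-0.    0.    2.57]  row-axes [0.   0.   2.58]
```

>>> drive_tool:
  steps:
    - {"translation": [0.86,-0.27,0.33],"angular": [0,0,0],"gripper": 1}
    - {"translation": [0.86,-0.27,0.33],"angular": [0,0,0],"gripper": 1}
    - {"translation": [0.86,-0.27,0.33],"angular": [0,0,0],"gripper": 1}
    - {"translation": [0.86,-0.27,0.33],"angular": [0,0,0],"gripper": 1}
    - {"translation": [0.85,-0.27,0.33],"angular": [0,0,0],"gripper": 1}
    - {"translation": [0.85,-0.26,0.33],"angular": [0,0,0],"gripper": 1}
    - {"translation": [0,0,0],"angular": [0,0,0],"gripper": 1}

```text
t: 2.98
tool_pos: [0.4425, 0.0207, 0.1184]
tool_rot: [-2.789, -1.441, 0.004]
contact_force: [-0.8, -0.6, -0.1]
opening: 0.0855
grip_force: 0.0
```

```bash
python3 - <<'E'
from h import *
im=grab('scene');cv2.imwrite('pics/s1.png',cv2.resize(im['color'][120:260,260:460,::-1],None,fx=4,fy=4))
E
python3 go.py .4433,.0203,.017
```

```text
t 3.025 p [0.4429 0.0197 0.1192] open 0.0852 grip 0.0 F [ 0.  -0.1  0.5] q [-0.12 -0.31  2.13 -0.    1.32  0.49]
turn units [-0.012  0.01   0.01 ]
.4433,.0203,.017 now-axes [0.02 0.   2.55]  row-axes [0.02 0.   2.55]
```

View pics/s1.png

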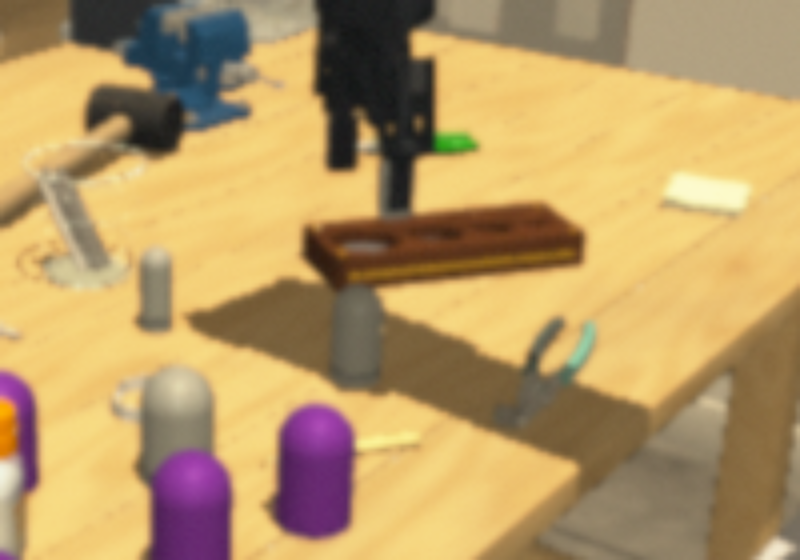

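The crop shows the open fingers straight above punch 3 (punch at crop (357,340), fingers at (340,160) and (397,200)). I'll descend and close.

>>> drive_tool:
  steps:
    - {"translation": [0.02,0,0.65],"angular": [0,0,0],"gripper": 1}
    - {"translation": [0,0,0.65],"angular": [0,0,0],"gripper": 1}
    - {"translation": [0,0,0.65],"angular": [0,0,0],"gripper": 1}
    - {"translation": [0,0,0.6],"angular": [0,0,0],"gripper": 1}
    - {"translation": [0,0,0],"angular": [0,0,0],"gripper": 0.2}
    - {"translation": [0,0,0],"angular": [0,0,0],"gripper": 0.2}
    - {"translation": [0,0,0],"angular": [0,0,0],"gripper": 0.2}
    - {"translation": [0,0,0],"angular": [0,0,0],"gripper": 0.2}
  force: 60

```text
t: 4.03
tool_pos: [0.445, 0.0195, 0.0199]
tool_rot: [2.793, 1.437, 0.002]
contact_force: [-2.7, 0.9, 5.8]
opening: 0.0328
grip_force: 59.9
```

```bash
python3 go.py .4433,.0203,.125 .5111,-.1933,.125 .5111,-.1933,.031
```

```text
t 4.025 p [0.445  0.0195 0.0199] open 0.0328 grip 59.9 F [-2.7  0.9  5.8] q [-0.12 -0.15  2.19  0.    1.1   0.5 ]
turn units [ 0.011 -0.007 -0.006]
.4433,.0203,.125 now-axes [-0.01 -0.04 -2.63]  row-axes [-0.01 -0.05 -2.63]
.5111,-.1933,.125 now-axes [-3.36  4.48  0.  ]  row-axes [-3.36  4.48  0.  ]
.5111,-.1933,.031 now-axes [-0.   -0.    2.35]  row-axes [0.   0.   2.35]
```

>>> drive_tool:
  steps:
    - {"translation": [0,0,-0.6],"angular": [0,0,0],"gripper": 0.2}
    - {"translation": [0,0,-0.9],"angular": [0,0,0],"gripper": 0.2}
    - {"translation": [0,0,-0.9],"angular": [0,0,0],"gripper": 0.2}
    - {"translation": [-0.3,0.4,-0.2],"angular": [0,0,0],"gripper": 0.2}
    - {"translation": [-0.6,0.8,0],"angular": [0,0,0],"gripper": 0.2}
    - {"translation": [-0.6,0.8,0],"angular": [0,0,0],"gripper": 0.2}
    - {"translation": [-0.6,0.8,0],"angular": [0,0,0],"gripper": 0.2}
    - {"translation": [-0.6,0.8,0],"angular": [0,0,0],"gripper": 0.2}

```text
t: 5.03
tool_pos: [0.4982, -0.153, 0.1216]
tool_rot: [-2.793, -1.437, 0.001]
contact_force: [1.5, 0.3, -4.6]
opening: 0.0328
grip_force: 60.6
```

>>> drive_tool:
  steps:
    - {"translation": [-0.6,0.8,0],"angular": [0,0,0],"gripper": 0.2}
    - {"translation": [0,0,0],"angular": [0,0,0],"gripper": 0.2}

```text
t: 5.28
tool_pos: [0.5107, -0.1923, 0.122]
tool_rot: [2.795, 1.433, -0.0]
contact_force: [-0.3, 0.4, -4.5]
opening: 0.0328
grip_force: 60.9
```

```bash
python3 - <<'E'
from h import *
im=grab('top');cv2.imwrite('pics/t2.png',cv2.resize(im['color'][150:270,300:460,::-1],None,fx=4,fy=4))
im=grab('scene');cs=cloud(im);p=np.array(ctrl.get_obs()['tool_pos'])
q=cs.reshape(-1,3);q=q[(abs(q[:,0]-p[0])<.04)&(abs(q[:,1]-p[1])<.04)&(q[:,2]>p[2]-.022)&(q[:,2]<p[2]-.002)]
print(p,len(q),np.median(q,0),q.min(0),q.max(0))
from scipy.optimize import least_squares
f=lambda c:np.hypot(q[:,0]-c[0],q[:,1]-c[1])-.017
s=least_squares(f,p[:2],loss='soft_l1',f_scale=.002);print('axis',s.x.round(4),np.sqrt(np.mean(s.fun**2)))
E
python3 go.py .5111,-.1933,.125 .5111,-.1933,.032
```

```text
[ 0.50989199 -0.18992936  0.12145406] 62 [ 0.50153049 -0.17803108  0.11162239] [ 0.49151583 -0.19934444  0.10135595] [ 0.52326275 -0.17256327  0.11877112]
axis [ 0.5102 -0.1916] 0.001988027037865049
t 5.375 p [ 0.5099 -0.1899  0.1215] open 0.0324 grip 60.9 F [-0.9  1.1 -4. ] q [-0.49 -0.04  1.9   0.    1.29  0.13]
turn units [-0.011 -0.    -0.011]
.5111,-.1933,.125 now-axes [-0.05  0.07 -0.09]  row-axes [-0.05  0.07 -0.09]
.5111,-.1933,.032 now-axes [-0.    0.    2.32]  row-axes [0.   0.   2.32]
```

View pics/t2.png

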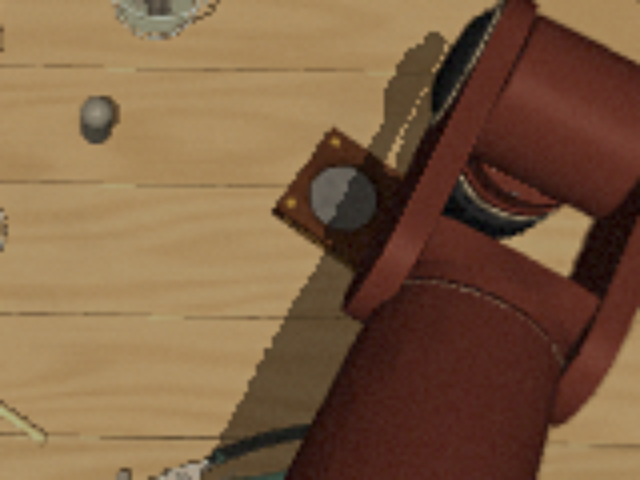

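The top view shows the arm over well 3 and hiding it; only well 4 at crop (343,197) is clear. The measured punch axis is 2 mm from the well centre, so I'll lower it with a small correction.

>>> drive_tool:
  steps:
    - {"translation": [-0.02,0.05,0.5],"angular": [0,0,0],"gripper": 0.2}
    - {"translation": [0,0,0.5],"angular": [0,0,0],"gripper": 0.2}
    - {"translation": [0,0,0.5],"angular": [0,0,0],"gripper": 0.2}
    - {"translation": [0,0,0.4],"angular": [0,0,0],"gripper": 0.2}
    - {"translation": [0,0,0.2],"angular": [0,0,0],"gripper": 0.2}
    - {"translation": [0,0,0.05],"angular": [0,0,0],"gripper": 0.2}
    - {"translation": [0,0,0.0],"angular": [0,0,0],"gripper": 0.2}

```text
t: 6.25
tool_pos: [0.5122, -0.1922, 0.0367]
tool_rot: [2.793, 1.437, 0.001]
contact_force: [0.8, -0.3, -3.9]
opening: 0.0327
grip_force: 60.9
```

```bash
python3 go.py .5111,-.1933,.032
```

```text
t 6.25 p [ 0.5122 -0.1922  0.0367] open 0.0327 grip 60.9 F [ 0.8 -0.3 -3.9] q [-0.5   0.07  1.94  0.    1.13  0.13]
turn units [ 0.008 -0.001 -0.006]
.5111,-.1933,.032 now-axes [-0.04 -0.01  0.12]  row-axes [-0.04 -0.01  0.12]
```

>>> drive_tool:
  steps:
    - {"translation": [0,0,0.06],"angular": [0,0,0],"gripper": 0.2}
    - {"translation": [0,0,0.04],"angular": [0,0,0],"gripper": 0.2}
    - {"translation": [0,0,0],"angular": [0,0,0],"gripper": 0.2}

```text
t: 6.62
tool_pos: [0.5116, -0.1919, 0.0321]
tool_rot: [-2.794, -1.437, 0.0]
contact_force: [-0.0, 0.9, -3.8]
opening: 0.0327
grip_force: 60.9
```

>>> drive_tool:
  steps:
    - {"translation": [0,0,0.04],"angular": [0,0,0],"gripper": 0.2}
    - {"translation": [0,0,0],"angular": [0,0,0],"gripper": 0.2}

```text
t: 6.88
tool_pos: [0.5118, -0.192, 0.0319]
tool_rot: [-2.793, -1.437, 0.001]
contact_force: [-3.9, 1.6, 4.7]
opening: 0.0324
grip_force: 61.9
```

Punch 3 is seated, with +4.7 N of contact. I'll open and rise.

>>> drive_tool:
  steps:
    - {"translation": [0,0,0],"angular": [0,0,0],"gripper": 0.55}
    - {"translation": [0,0,0],"angular": [0,0,0],"gripper": 0.65}
    - {"translation": [0,0,0],"angular": [0,0,0],"gripper": 0.65}
    - {"translation": [0,0,-0.5],"angular": [0,0,0],"gripper": 0.65}
    - {"translation": [0,0,-0.9],"angular": [0,0,0],"gripper": 0.65}
    - {"translation": [0,0,-0.9],"angular": [0,0,0],"gripper": 1}
    - {"translation": [0,0,0],"angular": [0,0,0],"gripper": 1}

```text
t: 7.75
tool_pos: [0.5145, -0.1934, 0.1282]
tool_rot: [2.786, 1.434, 0.009]
contact_force: [0.4, 0.2, 0.4]
opening: 0.0849
grip_force: 0.0
```

```bash
python3 go.py .4509,.2010,.12 .4509,.2010,.018
```

```text
t 7.75 p [ 0.5145 -0.1934  0.1282] open 0.0849 grip 0.0 F [0.4 0.2 0.4] q [-0.49 -0.05  1.89  0.    1.29  0.13]
turn units [ 0.068 -0.009 -0.006]
.4509,.2010,.12 now-axes [ 7.1  -7.03  0.15]  row-axes [ 7.1  -7.02  0.2 ]
.4509,.2010,.018 now-axes [-0.   -0.02  2.55]  row-axes [0.   0.   2.55]
```

>>> drive_tool:
  steps:
    - {"translation": [0.89,-0.88,0],"angular": [0,0,0],"gripper": 1}
    - {"translation": [0.89,-0.88,0],"angular": [0,0,0],"gripper": 1}
    - {"translation": [0.89,-0.88,0],"angular": [0,0,0],"gripper": 1}
    - {"translation": [0.89,-0.88,0],"angular": [0,0,0],"gripper": 1}
    - {"translation": [0.89,-0.88,0],"angular": [0,0,0],"gripper": 1}
    - {"translation": [0.89,-0.88,0],"angular": [0,0,0],"gripper": 1}
    - {"translation": [0.89,-0.88,0],"angular": [0,0,0],"gripper": 1}
    - {"translation": [0.87,-0.86,0.2],"angular": [0,0,0],"gripper": 1}

```text
t: 8.75
tool_pos: [0.448, 0.2041, 0.1149]
tool_rot: [2.793, 1.437, 0.002]
contact_force: [-0.0, -0.1, 0.7]
opening: 0.0852
grip_force: 0.0
```

>>> drive_tool:
  steps:
    - {"translation": [0,0,0],"angular": [0,0,0],"gripper": 1}

```text
t: 8.88
tool_pos: [0.4466, 0.2047, 0.1135]
tool_rot: [-2.789, -1.444, 0.003]
contact_force: [0.4, -0.3, 0.5]
opening: 0.0856
grip_force: 0.0
```

```bash
python3 go.py .4509,.2010,.018
```

```text
t 8.875 p [0.4466 0.2047 0.1135] open 0.0856 grip 0.0 F [ 0.4 -0.3  0.5] q [ 0.28 -0.17  2.03  0.    1.28  0.89]
turn units [-0.012  0.01   0.029]
.4509,.2010,.018 now-axes [-0.01  0.15  2.39]  row-axes [-0.01  0.14  2.39]
```

>>> drive_tool:
  steps:
    - {"translation": [0,0.13,0.2],"angular": [0,0,0],"gripper": 1}
    - {"translation": [0,0,0.65],"angular": [0,0,0],"gripper": 1}
    - {"translation": [0,0,0.7],"angular": [0,0,0],"gripper": 1}
    - {"translation": [0,0,0.65],"angular": [0,0,0],"gripper": 1}
    - {"translation": [0,0,0.15],"angular": [0,0,0],"gripper": 0.7}
    - {"translation": [0,0,0],"angular": [0,0,0],"gripper": 0.3}
    - {"translation": [0,0,0],"angular": [0,0,0],"gripper": 0.3}
    - {"translation": [0,0,0],"angular": [0,0,0],"gripper": 0.3}
  force: 80

```text
t: 9.88
tool_pos: [0.4529, 0.1997, 0.0217]
tool_rot: [-2.793, -1.436, -0.001]
contact_force: [-3.3, -0.3, 4.4]
opening: 0.0421
grip_force: 82.9
```

```bash
python3 go.py .4509,.2010,.125 .5452,-.1461,.125 .5452,-.1461,.031
```

```text
t 9.875 p [0.4529 0.1997 0.0217] open 0.0421 grip 82.9 F [-3.3 -0.3  4.4] q [ 0.26 -0.02  2.07  0.    1.1   0.88]
turn units [-0.    -0.007 -0.009]
.4509,.2010,.125 now-axes [-0.   -0.06 -2.58]  row-axes [-0.   -0.06 -2.58]
.5452,-.1461,.125 now-axes [-5.69  6.97 -0.01]  row-axes [-5.7   6.96  0.  ]
.5452,-.1461,.031 now-axes [-0.    0.    2.35]  row-axes [0.   0.   2.35]
```

>>> drive_tool:
  steps:
    - {"translation": [0,0,-0.6],"angular": [0,0,0],"gripper": 0.3}
    - {"translation": [0,0,-0.9],"angular": [0,0,0],"gripper": 0.3}
    - {"translation": [0,0,-0.9],"angular": [0,0,0],"gripper": 0.3}
    - {"translation": [-0.35,0.4,-0.2],"angular": [0,0,0],"gripper": 0.3}
    - {"translation": [-0.7,0.8,0],"angular": [0,0,0],"gripper": 0.3}
    - {"translation": [-0.7,0.87,0],"angular": [0,0,0],"gripper": 0.3}
    - {"translation": [-0.7,0.87,0],"angular": [0,0,0],"gripper": 0.3}
    - {"translation": [-0.7,0.87,0],"angular": [0,0,0],"gripper": 0.3}

```text
t: 10.88
tool_pos: [0.5023, 0.0067, 0.1228]
tool_rot: [-2.793, -1.437, 0.003]
contact_force: [0.1, -0.4, -6.6]
opening: 0.0424
grip_force: 83.7
```

>>> drive_tool:
  steps:
    - {"translation": [-0.7,0.87,0],"angular": [0,0,0],"gripper": 0.3}
    - {"translation": [-0.7,0.87,0],"angular": [0,0,0],"gripper": 0.3}
    - {"translation": [-0.7,0.87,0],"angular": [0,0,0],"gripper": 0.3}
    - {"translation": [-0.45,0.5,0],"angular": [0,0,0],"gripper": 0.3}
    - {"translation": [0,0,0],"angular": [0,0,0],"gripper": 0.3}
    - {"translation": [0,0,0],"angular": [0,0,0],"gripper": 0.3}

```text
t: 11.62
tool_pos: [0.544, -0.1465, 0.1229]
tool_rot: [-2.792, -1.436, 0.003]
contact_force: [0.3, 0.3, -8.1]
opening: 0.0426
grip_force: 83.6
```

```bash
cat > ax.py <<'E'
import sys
from h import *
from scipy.optimize import least_squares
r=float(sys.argv[1])
im=grab('scene');cs=cloud(im);p=np.mean([(ctrl.get_obs()['tool_pos'])],0)
q=cs.reshape(-1,3);q=q[(abs(q[:,0]-p[0])<.04)&(abs(q[:,1]-p[1])<.04)&(q[:,2]>p[2]-.024)&(q[:,2]<p[2]-.002)]
f=lambda c:np.hypot(q[:,0]-c[0],q[:,1]-c[1])-r
s=least_squares(f,p[:2],loss='soft_l1',f_scale=.002);print('axis',s.x.round(4),len(q),np.sqrt(np.mean(s.fun**2)).round(4))
E
python3 ax.py .022; python3 go.py .5452,-.1461,.125 .5452,-.1461,.034
```

```text
axis [ 0.545  -0.1468] 90 0.0021
t 11.675 p [ 0.5442 -0.1462  0.1232] open 0.0421 grip 83.6 F [ 0.5  0.2 -7.7] q [-0.39  0.    1.85 -0.    1.29  0.23]
turn units [-0.015  0.004 -0.002]
.5452,-.1461,.125 now-axes [ 0.02  0.02 -0.04]  row-axes [ 0.02  0.02 -0.04]
.5452,-.1461,.034 now-axes [0.   0.   2.27]  row-axes [0.   0.   2.28]
```

>>> drive_tool:
  steps:
    - {"translation": [0.01,0,0.5],"angular": [0,0,0],"gripper": 0.3}
    - {"translation": [0,0,0.6],"angular": [0,0,0],"gripper": 0.3}
    - {"translation": [0,0,0.6],"angular": [0,0,0],"gripper": 0.3}
    - {"translation": [0,0,0.4],"angular": [0,0,0],"gripper": 0.3}
    - {"translation": [0,0,0.07],"angular": [0,0,0],"gripper": 0.3}
    - {"translation": [0,0,0.04],"angular": [0,0,0],"gripper": 0.3}
    - {"translation": [0,0,0],"angular": [0,0,0],"gripper": 0.3}

```text
t: 12.55
tool_pos: [0.5463, -0.147, 0.0372]
tool_rot: [2.792, 1.437, 0.002]
contact_force: [-0.2, -0.1, -7.9]
opening: 0.0421
grip_force: 83.8
```

>>> drive_tool:
  steps:
    - {"translation": [0,0,0.05],"angular": [0,0,0],"gripper": 0.3}
    - {"translation": [0,0,0.03],"angular": [0,0,0],"gripper": 0.3}
    - {"translation": [0,0,0],"angular": [0,0,0],"gripper": 0.3}

```text
t: 12.92
tool_pos: [0.5459, -0.1469, 0.0338]
tool_rot: [2.793, 1.437, 0.001]
contact_force: [-0.8, 1.7, -2.5]
opening: 0.0422
grip_force: 84.6
```

Contact begins (the load is partly off), so a little more and then release.

>>> drive_tool:
  steps:
    - {"translation": [0,0,0.02],"angular": [0,0,0],"gripper": 0.3}
    - {"translation": [0,0,0],"angular": [0,0,0],"gripper": 0.3}
    - {"translation": [0,0,0],"angular": [0,0,0],"gripper": 0.65}
    - {"translation": [0,0,0],"angular": [0,0,0],"gripper": 0.75}
    - {"translation": [0,0,0],"angular": [0,0,0],"gripper": 0.75}
    - {"translation": [0,0,-0.5],"angular": [0,0,0],"gripper": 0.75}
    - {"translation": [0,0,-0.9],"angular": [0,0,0],"gripper": 0.75}
    - {"translation": [0,0,-0.9],"angular": [0,0,0],"gripper": 0.75}

```text
t: 13.92
tool_pos: [0.5457, -0.1468, 0.1265]
tool_rot: [2.793, 1.437, 0.001]
contact_force: [0.4, 0.1, -0.1]
opening: 0.0639
grip_force: 0.0
```

```bash
python3 go.py .5988,.0408,.13 .5988,.0408,.019
```

```text
t 13.925 p [ 0.5457 -0.1468  0.1265] open 0.0639 grip 0.0 F [ 0.4  0.1 -0.1] q [-0.39 -0.    1.85  0.    1.29  0.23]
turn units [ 0.009 -0.002 -0.006]
.5988,.0408,.13 now-axes [ 4.59 -1.65 -0.09]  row-axes [ 4.59 -1.64 -0.09]
.5988,.0408,.019 now-axes [-0.   -0.    2.77]  row-axes [0.   0.   2.78]
```

>>> drive_tool:
  steps:
    - {"translation": [0.9,-0.33,0],"angular": [0,0,0],"gripper": 0.55}
    - {"translation": [0.9,-0.33,0],"angular": [0,0,0],"gripper": 0.55}
    - {"translation": [0.9,-0.33,0],"angular": [0,0,0],"gripper": 0.55}
    - {"translation": [0.9,-0.33,0],"angular": [0,0,0],"gripper": 0.55}
    - {"translation": [0.9,-0.32,0],"angular": [0,0,0],"gripper": 0.55}
    - {"translation": [0.09,0,0],"angular": [0,0,0],"gripper": 0.55}
    - {"translation": [0,0,0],"angular": [0,0,0],"gripper": 0.55}

```text
t: 14.8
tool_pos: [0.5991, 0.0406, 0.125]
tool_rot: [2.792, 1.438, 0.001]
contact_force: [-0.9, 0.3, 0.8]
opening: 0.047
grip_force: 0.0
```

```bash
python3 - <<'E'
from h import *
im=grab('scene');cv2.imwrite('pics/s3.png',cv2.resize(im['color'][120:260,230:430,::-1],None,fx=4,fy=4))
E
python3 go.py .5988,.0408,.019
```

```text
t 14.85 p [0.5989 0.0401 0.1248] open 0.0471 grip 0.0 F [-0.7 -0.4  0.4] q [-0.06  0.08  1.77 -0.    1.29  0.56]
turn units [ 0.007 -0.    -0.009]
.5988,.0408,.019 now-axes [ 0.01 -0.02  2.65]  row-axes [ 0.01 -0.01  2.65]
```

View pics/s3.png

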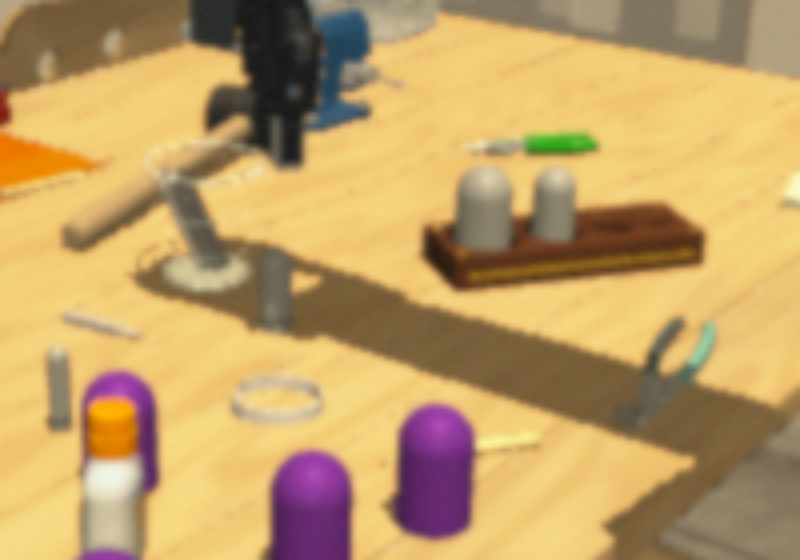

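Punches 4 (485,210) and 3 (555,205) stand upright in the two largest wells, and the gripper is above punch 2 (275,290). I'll descend.

>>> drive_tool:
  steps:
    - {"translation": [0,0,0.6],"angular": [0,0,0],"gripper": 0.55}
    - {"translation": [0,0,0.7],"angular": [0,0,0],"gripper": 0.55}
    - {"translation": [0,0,0.7],"angular": [0,0,0],"gripper": 0.55}
    - {"translation": [0,0,0.55],"angular": [0,0,0],"gripper": 0.55}
    - {"translation": [0,0,0.1],"angular": [0,0,0],"gripper": 0.55}
    - {"translation": [0,0,0],"angular": [0,0,0],"gripper": 0.1}
    - {"translation": [0,0,0],"angular": [0,0,0],"gripper": 0.1}
    - {"translation": [0,0,0],"angular": [0,0,0],"gripper": 0.1}
  force: 50

```text
t: 15.85
tool_pos: [0.5996, 0.0406, 0.0194]
tool_rot: [2.792, 1.437, 0.003]
contact_force: [0.1, -1.2, 1.5]
opening: 0.0229
grip_force: 49.1
```

```bash
python3 go.py .5988,.0408,.125 .4832,-.2332,.125
```

```text
t 15.85 p [0.5996 0.0406 0.0194] open 0.0229 grip 49.1 F [ 0.1 -1.2  1.5] q [-0.06  0.22  1.81 -0.    1.11  0.56]
turn units [ 0.014 -0.006 -0.006]
.5988,.0408,.125 now-axes [-0.01 -0.02 -2.64]  row-axes [-0.01 -0.02 -2.64]
.4832,-.2332,.125 now-axes [-7.25  1.63 -0.  ]  row-axes [-7.25  1.63  0.  ]
```

>>> drive_tool:
  steps:
    - {"translation": [0,0,-0.7],"angular": [0,0,0],"gripper": 0.1}
    - {"translation": [0,0,-0.9],"angular": [0,0,0],"gripper": 0.1}
    - {"translation": [0,0,-0.9],"angular": [0,0,0],"gripper": 0.1}
    - {"translation": [-0.45,0.1,-0.3],"angular": [0,0,0],"gripper": 0.1}
    - {"translation": [-0.9,0.2,0],"angular": [0,0,0],"gripper": 0.1}
    - {"translation": [-0.9,0.2,0],"angular": [0,0,0],"gripper": 0.1}
    - {"translation": [-0.9,0.2,0],"angular": [0,0,0],"gripper": 0.1}
    - {"translation": [-0.9,0.2,0],"angular": [0,0,0],"gripper": 0.1}

```text
t: 16.85
tool_pos: [0.5318, -0.1135, 0.1286]
tool_rot: [-2.793, -1.436, 0.003]
contact_force: [0.2, 0.1, -2.2]
opening: 0.0228
grip_force: 49.2
```

>>> drive_tool:
  steps:
    - {"translation": [-0.9,0.2,0],"angular": [0,0,0],"gripper": 0.1}
    - {"translation": [-0.9,0.2,0],"angular": [0,0,0],"gripper": 0.1}
    - {"translation": [-0.9,0.2,0],"angular": [0,0,0],"gripper": 0.1}
    - {"translation": [-0.5,0.1,0],"angular": [0,0,0],"gripper": 0.1}
    - {"translation": [0,0,0],"angular": [0,0,0],"gripper": 0.1}
    - {"translation": [0,0,0],"angular": [0,0,0],"gripper": 0.1}

```text
t: 17.6
tool_pos: [0.4816, -0.232, 0.1292]
tool_rot: [-2.793, -1.436, 0.001]
contact_force: [0.0, -0.5, -1.0]
opening: 0.0228
grip_force: 49.2
```

```bash
python3 ax.py .012; python3 go.py .4832,-.2332,.125 .4832,-.2332,.0314
```

```text
axis [ 0.4818 -0.2331] 44 0.0018
t 17.65 p [ 0.4819 -0.2318  0.1294] open 0.0228 grip 49.2 F [ 0.4 -0.8 -1.9] q [-0.59 -0.08  1.92  0.    1.3   0.03]
turn units [-0.008 -0.001 -0.003]
.4832,-.2332,.125 now-axes [-0.01  0.05  0.11]  row-axes [-0.01  0.05  0.11]
.4832,-.2332,.0314 now-axes [-0.    0.    2.34]  row-axes [0.   0.   2.34]
```

>>> drive_tool:
  steps:
    - {"translation": [0,0.04,0.6],"angular": [0,0,0],"gripper": 0.1}
    - {"translation": [0,0,0.6],"angular": [0,0,0],"gripper": 0.1}
    - {"translation": [0,0,0.6],"angular": [0,0,0],"gripper": 0.1}
    - {"translation": [0,0,0.4],"angular": [0,0,0],"gripper": 0.1}
    - {"translation": [0,0,0.12],"angular": [0,0,0],"gripper": 0.1}
    - {"translation": [0,0,0.06],"angular": [0,0,0],"gripper": 0.1}
    - {"translation": [0,0,0.02],"angular": [0,0,0],"gripper": 0.1}
    - {"translation": [0,0,0],"angular": [0,0,0],"gripper": 0.1}

```text
t: 18.65
tool_pos: [0.4841, -0.2336, 0.0349]
tool_rot: [2.792, 1.437, 0.001]
contact_force: [-0.1, -0.5, -2.5]
opening: 0.0229
grip_force: 49.2
```

>>> drive_tool:
  steps:
    - {"translation": [0,0,0.05],"angular": [0,0,0],"gripper": 0.1}
    - {"translation": [0,0,0.04],"angular": [0,0,0],"gripper": 0.1}
    - {"translation": [0,0,0],"angular": [0,0,0],"gripper": 0.1}

```text
t: 19.02
tool_pos: [0.4838, -0.2335, 0.0313]
tool_rot: [2.793, 1.437, -0.0]
contact_force: [-2.2, 0.6, 3.9]
opening: 0.0224
grip_force: 49.9
```

Seated. I'll release and rise.

>>> drive_tool:
  steps:
    - {"translation": [0,0,0],"angular": [0,0,0],"gripper": 0.4}
    - {"translation": [0,0,0],"angular": [0,0,0],"gripper": 0.5}
    - {"translation": [0,0,0],"angular": [0,0,0],"gripper": 0.5}
    - {"translation": [0,0,-0.5],"angular": [0,0,0],"gripper": 0.5}
    - {"translation": [0,0,-0.9],"angular": [0,0,0],"gripper": 0.5}
    - {"translation": [0,0,-0.9],"angular": [0,0,0],"gripper": 0.5}
    - {"translation": [0,0,-0.2],"angular": [0,0,0],"gripper": 0.5}

```text
t: 19.9
tool_pos: [0.4852, -0.2343, 0.1336]
tool_rot: [2.789, 1.435, 0.004]
contact_force: [0.8, 0.2, -0.0]
opening: 0.0428
grip_force: 0.0
```

```bash
python3 go.py .6048,.2440,.13 .6048,.2440,.020
```

```text
t 19.9 p [ 0.4852 -0.2343  0.1336] open 0.0428 grip 0.0 F [ 0.8  0.2 -0. ] q [-0.59 -0.08  1.91  0.    1.3   0.03]
turn units [ 0.04  -0.001 -0.006]
.6048,.2440,.13 now-axes [11.47 -4.52  0.07]  row-axes [11.47 -4.51  0.09]
.6048,.2440,.020 now-axes [-0.   -0.02  2.75]  row-axes [0.   0.   2.75]
```

>>> drive_tool:
  steps:
    - {"translation": [0.9,-0.35,0],"angular": [0,0,0],"gripper": 0.5}
    - {"translation": [0.9,-0.35,0],"angular": [0,0,0],"gripper": 0.5}
    - {"translation": [0.9,-0.35,0],"angular": [0,0,0],"gripper": 0.5}
    - {"translation": [0.9,-0.35,0],"angular": [0,0,0],"gripper": 0.5}
    - {"translation": [0.9,-0.35,0],"angular": [0,0,0],"gripper": 0.5}
    - {"translation": [0.9,-0.35,0],"angular": [0,0,0],"gripper": 0.5}
    - {"translation": [0.9,-0.35,0],"angular": [0,0,0],"gripper": 0.5}
    - {"translation": [0.9,-0.35,0],"angular": [0,0,0],"gripper": 0.5}

```text
t: 20.9
tool_pos: [0.5592, 0.0674, 0.1288]
tool_rot: [-2.793, -1.437, 0.003]
contact_force: [0.2, 0.2, 0.2]
opening: 0.0425
grip_force: 0.0
```

>>> drive_tool:
  steps:
    - {"translation": [0.9,-0.35,0],"angular": [0,0,0],"gripper": 0.5}
    - {"translation": [0.9,-0.35,0],"angular": [0,0,0],"gripper": 0.5}
    - {"translation": [0.9,-0.35,0],"angular": [0,0,0],"gripper": 0.5}
    - {"translation": [0.9,-0.35,0],"angular": [0,0,0],"gripper": 0.5}
    - {"translation": [0.65,-0.3,0],"angular": [0,0,0],"gripper": 0.5}
    - {"translation": [0,0,0],"angular": [0,0,0],"gripper": 0.5}
    - {"translation": [0,0,0],"angular": [0,0,0],"gripper": 0.5}

```text
t: 21.78
tool_pos: [0.6027, 0.2434, 0.1292]
tool_rot: [-2.794, -1.437, 0.003]
contact_force: [0.1, -0.4, -0.0]
opening: 0.0431
grip_force: 0.0
```

```bash
python3 go.py .6048,.2440,.020
```

```text
t 21.775 p [0.6027 0.2434 0.1292] open 0.0431 grip 0.0 F [ 0.1 -0.4 -0. ] q [ 0.27  0.19  1.64 -0.    1.32  0.89]
turn units [-0.007  0.014 -0.006]
.6048,.2440,.020 now-axes [0.05 0.04 2.73]  row-axes [0.04 0.03 2.73]
```

>>> drive_tool:
  steps:
    - {"translation": [0.04,0.03,0.6],"angular": [0,0,0],"gripper": 0.5}
    - {"translation": [0,0,0.7],"angular": [0,0,0],"gripper": 0.5}
    - {"translation": [0,0,0.7],"angular": [0,0,0],"gripper": 0.5}
    - {"translation": [0,0,0.6],"angular": [0,0,0],"gripper": 0.5}
    - {"translation": [0,0,0.1],"angular": [0,0,0],"gripper": 0.5}
    - {"translation": [0,0,0],"angular": [0,0,0],"gripper": 0.05}
    - {"translation": [0,0,0],"angular": [0,0,0],"gripper": 0.05}
    - {"translation": [0,0,0],"angular": [0,0,0],"gripper": 0.05}
  force: 40

```text
t: 22.78
tool_pos: [0.6062, 0.2448, 0.024]
tool_rot: [2.793, 1.437, 0.004]
contact_force: [-0.8, -0.6, 1.5]
opening: 0.0125
grip_force: 39.2
```

```bash
python3 go.py .6048,.2440,.13 .4615,-.2635,.13
```

```text
t 22.775 p [0.6062 0.2448 0.024 ] open 0.0125 grip 39.2 F [-0.8 -0.6  1.5] q [ 0.27  0.32  1.68 -0.    1.14  0.89]
turn units [ 0.012 -0.012 -0.006]
.6048,.2440,.13 now-axes [-0.03 -0.01 -2.65]  row-axes [-0.04 -0.02 -2.65]
.4615,-.2635,.13 now-axes [-1.241e+01  4.460e+00 -1.000e-02]  row-axes [-12.41   4.45   0.  ]
```

>>> drive_tool:
  steps:
    - {"translation": [0,0,-0.7],"angular": [0,0,0],"gripper": 0.05}
    - {"translation": [0,0,-0.9],"angular": [0,0,0],"gripper": 0.05}
    - {"translation": [0,0,-0.9],"angular": [0,0,0],"gripper": 0.05}
    - {"translation": [-0.45,0.15,-0.3],"angular": [0,0,0],"gripper": 0.05}
    - {"translation": [-0.9,0.32,0],"angular": [0,0,0],"gripper": 0.05}
    - {"translation": [-0.9,0.32,0],"angular": [0,0,0],"gripper": 0.05}
    - {"translation": [-0.9,0.32,0],"angular": [0,0,0],"gripper": 0.05}
    - {"translation": [-0.9,0.32,0],"angular": [0,0,0],"gripper": 0.05}

```text
t: 23.78
tool_pos: [0.5574, 0.0786, 0.1351]
tool_rot: [2.793, 1.438, 0.001]
contact_force: [0.2, -0.6, -0.9]
opening: 0.0128
grip_force: 39.1
```

>>> drive_tool:
  steps:
    - {"translation": [-0.9,0.33,0],"angular": [0,0,0],"gripper": 0.05}
    - {"translation": [-0.9,0.33,0],"angular": [0,0,0],"gripper": 0.05}
    - {"translation": [-0.9,0.33,0],"angular": [0,0,0],"gripper": 0.05}
    - {"translation": [-0.9,0.33,0],"angular": [0,0,0],"gripper": 0.05}
    - {"translation": [-0.9,0.33,0],"angular": [0,0,0],"gripper": 0.05}
    - {"translation": [-0.9,0.33,0],"angular": [0,0,0],"gripper": 0.05}
    - {"translation": [-0.9,0.33,0],"angular": [0,0,0],"gripper": 0.05}
    - {"translation": [-0.9,0.33,0],"angular": [0,0,0],"gripper": 0.05}

```text
t: 24.78
tool_pos: [0.4759, -0.2174, 0.1352]
tool_rot: [2.793, 1.437, 0.001]
contact_force: [-0.1, 0.5, -1.1]
opening: 0.0127
grip_force: 39.1
```

>>> drive_tool:
  steps:
    - {"translation": [-0.9,0.33,0],"angular": [0,0,0],"gripper": 0.05}
    - {"translation": [-0.3,0.1,0],"angular": [0,0,0],"gripper": 0.05}
    - {"translation": [0,0,0],"angular": [0,0,0],"gripper": 0.05}
    - {"translation": [0,0,0],"angular": [0,0,0],"gripper": 0.05}

```text
t: 25.28
tool_pos: [0.4625, -0.2642, 0.1345]
tool_rot: [-2.792, -1.438, -0.0]
contact_force: [-0.2, -0.3, -1.1]
opening: 0.0127
grip_force: 39.1
```

```bash
python3 ax.py .007; python3 go.py .4615,-.2635,.13 .4615,-.2635,.036
```

```text
axis [ 0.4622 -0.2637] 34 0.0021
t 25.325 p [ 0.4625 -0.2641  0.1345] open 0.0128 grip 39.1 F [-0.1 -0.1 -0.7] q [-0.66 -0.09  1.92  0.    1.31 -0.04]
turn units [-0.002 -0.003  0.004]
.4615,-.2635,.13 now-axes [-0.   -0.03  0.11]  row-axes [-0.   -0.03  0.11]
.4615,-.2635,.036 now-axes [-0.    0.    2.35]  row-axes [0.   0.   2.35]
```

>>> drive_tool:
  steps:
    - {"translation": [0,-0.02,0.6],"angular": [0,0,0],"gripper": 0.05}
    - {"translation": [0,0,0.6],"angular": [0,0,0],"gripper": 0.05}
    - {"translation": [0,0,0.5],"angular": [0,0,0],"gripper": 0.05}
    - {"translation": [0,0,0.4],"angular": [0,0,0],"gripper": 0.05}
    - {"translation": [0,0,0.2],"angular": [0,0,0],"gripper": 0.05}
    - {"translation": [0,0,0.08],"angular": [0,0,0],"gripper": 0.05}
    - {"translation": [0,0,0.02],"angular": [0,0,0],"gripper": 0.05}
    - {"translation": [0,0,0],"angular": [0,0,0],"gripper": 0.05}

```text
t: 26.32
tool_pos: [0.462, -0.2651, 0.0392]
tool_rot: [2.793, 1.437, 0.001]
contact_force: [0.7, 0.0, -0.7]
opening: 0.0129
grip_force: 39.1
```

>>> drive_tool:
  steps:
    - {"translation": [0,0,0.05],"angular": [0,0,0],"gripper": 0.05}
    - {"translation": [0,0,0.03],"angular": [0,0,0],"gripper": 0.05}
    - {"translation": [0,0,0],"angular": [0,0,0],"gripper": 0.05}

```text
t: 26.7
tool_pos: [0.4618, -0.265, 0.0359]
tool_rot: [2.793, 1.437, 0.0]
contact_force: [-1.9, 0.6, 3.9]
opening: 0.0127
grip_force: 39.7
```

>>> drive_tool:
  steps:
    - {"translation": [0,0,0],"angular": [0,0,0],"gripper": 0.3}
    - {"translation": [0,0,0],"angular": [0,0,0],"gripper": 0.4}
    - {"translation": [0,0,0],"angular": [0,0,0],"gripper": 0.4}
    - {"translation": [0,0,-0.5],"angular": [0,0,0],"gripper": 0.4}
    - {"translation": [0,0,-0.9],"angular": [0,0,0],"gripper": 0.4}
    - {"translation": [0,0,-0.9],"angular": [0,0,0],"gripper": 0.4}
    - {"translation": [-0.5,0,-0.9],"angular": [0,0,0],"gripper": 0.4}
    - {"translation": [-0.9,0,0],"angular": [0,0,0],"gripper": 0.4}

```text
t: 27.7
tool_pos: [0.4308, -0.3119, 0.1676]
tool_rot: [2.785, 1.437, 0.004]
contact_force: [0.1, -0.5, -0.2]
opening: 0.0344
grip_force: 0.0
```

>>> drive_tool:
  steps:
    - {"translation": [-0.9,0.3,0],"angular": [0,0,0],"gripper": 0.4}
    - {"translation": [-0.9,0.3,0],"angular": [0,0,0],"gripper": 0.4}
    - {"translation": [-0.9,0.3,0],"angular": [0,0,0],"gripper": 0.4}
    - {"translation": [-0.9,0.3,0],"angular": [0,0,0],"gripper": 0.4}
    - {"translation": [-0.9,0.3,0],"angular": [0,0,0],"gripper": 0.4}
    - {"translation": [-0.6,0.3,0],"angular": [0,0,0],"gripper": 0.4}
    - {"translation": [0,0,0],"angular": [0,0,0],"gripper": 0.4}
    - {"translation": [0,0,0],"angular": [0,0,0],"gripper": 0.4}

```text
t: 28.7
tool_pos: [0.3691, -0.5174, 0.1629]
tool_rot: [-2.792, -1.437, -0.0]
contact_force: [0.1, -0.3, -0.7]
opening: 0.0343
grip_force: 0.0
```

```bash
python3 - <<'E'
from h import *
from scipy.optimize import least_squares
T=grab('top');S=grab('scene');p=np.concatenate([cloud(T).reshape(-1,3),cloud(S).reshape(-1,3)])
W={1:(.4615,-.2635,.007),2:(.4832,-.2332,.012),3:(.5111,-.1933,.017),4:(.5452,-.1461,.022)}
for k,(x,y,r) in W.items():
    q=p[(np.hypot(p[:,0]-x,p[:,1]-y)<r+.009)&(p[:,2]>.034)&(p[:,2]<.1)]
    f=lambda c:np.sqrt((q[:,0]-c[0])**2+(q[:,1]-c[1])**2+np.maximum(q[:,2]-.062,0)**2)-r
    s=least_squares(f,(x,y),loss='soft_l1',f_scale=.002);print(k,len(q),'off mm',((s.x-[x,y])*1000).round(1),'top',q[:,2].max().round(4),'expected',round(.062+r,3),'rms',np.sqrt(np.mean(s.fun**2)).round(4))
a=cv2.resize(T['color'][140:260,200:460,::-1],None,fx=2.4,fy=2.4);b=cv2.resize(S['color'][150:220,290:420,::-1],(624,288))
cv2.imwrite('pics/end.png',np.vstack([a,b[:, :a.shape[1]]]))
E
```

```text
1 81 off mm [-0.1 -1.5] top 0.0709 expected 0.069 rms 0.0016
2 175 off mm [ 0.8 -0. ] top 0.0761 expected 0.074 rms 0.0017
3 297 off mm [0.7 0.7] top 0.0821 expected 0.079 rms 0.0018
4 444 off mm [ 1.6 -0.8] top 0.086 expected 0.084 rms 0.0017
```

View pics/end.png

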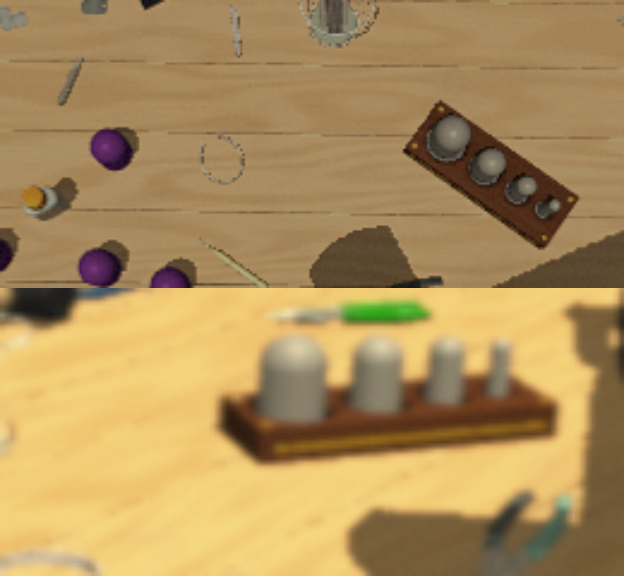

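All four punches stand upright in their wells, within 2 mm of the felt centres. The bottle at (40,200) and the cup at (335,15) are where they were.

```bash
python3 -c "from station import ctrl; print(ctrl.finish_job())"
```

```text
the job is handed in; nothing more can be done
None
```

The job is handed in at about 29 s: all four punches stand upright and released in their own wells, each measured within 2 mm of its felt centre, with the bottle, cup and purple look-alikes untouched; the hand-in returned no verdict.

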